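# Clip a finish sample on the sloping board

## Task

Slide the long wood sample, plain end first, up the sloping board and in under the sprung clip, letting the sample's own edge lift the clip, until its end is fully home against the stop behind the lip; it should lie flat, square and centred, with the hanging hole at the bottom. Feel for the stop and do not force it, do not touch the clip with the gripper or push the board out of its tilt, leave the short sample, the pen and the eraser alone, and let go with the clip holding the sample.

Things in the scene. Friction and masses are not known exactly. Their poses are not given: they have to be found in the camera images.
- long_sample_mid (a point): centre (half-way up) of the long sample: a loose flat piece of plain wood, 150 mm long (x), 62 mm wide (y), 6 mm thick (z), 35 to 70 g, lying flat on the 2 mm writing pad. A 14 mm hanging hole goes through it 61 mm from the centre towards -x (the hole end); the +x end is plain. Take it across its 62 mm width.
- long_sample_end (a point): middle of the plain end face of the long sample, 75 mm along +x from its centre, half-way up its thickness; axes as the sample's.
- short_sample_mid (a point): centre of the other sample, which is to be left alone: the same wood, width, thickness and hanging hole, but only 100 mm long. Either may lie nearer the stand.
- stop (a point): on the sloping board's face, at the middle of the foot of the upright stop plate (92 mm wide, 10 mm high) behind the clip's lip. x points up the slope, y to the left along the stop, z out of the face. Home, the sample reaches from here 150 mm down the slope. The face below the clip is bare down to the low edge, at x = -0.202.
- lip (a point): middle of the underside of the clip's lip, a rounded bar 96 mm wide that presses on what is clipped: shut, 31 mm down the slope from the stop and 1 mm over the board's face. Below it a flared steel mouth rises at 25 degrees to a rim 53 mm down the slope from the stop and 10 mm over the face. The clip stands at most 25 mm over the face.
- clip (a joint): lift of the sprung clip (rad), hinged across the board 18 mm up the slope from the stop and 17 mm over the face: 0 shut, about 0.10 with the sample under the lip. The lip presses with 4 to 5 N; pushing an edge under it takes some 5 to 12 N along the slope, and the push rises sharply at the stop.
- board_low (a point): on the board's face, 10 mm above its low edge, in the middle; axes as the stop's.
- board: black sloping board, 240 x 160 mm, that carries stop and clip, facing the robot, low edge nearest, on a weighted stand that does not move. Its pivot holds by friction (about 2.5 N m) at a slope of 22 to 36 degrees. Origin on the pivot axis, 24 mm under the face and 82 mm down the slope from the stop; x up the slope, z out of the face.
- pen_black: black ball pen, 140 mm, lying loose beyond the pad; leave it alone.
- eraser: eraser, 56 x 22 x 12 mm, lying loose beyond the pad; leave it alone.
Things that resemble listed ones, but are neither listed nor needed, are in the scene too. What is shaped like the part that bears long_sample_mid but white is not meant.

How it is judged:
By the outcome, as a careful person would: the job done as asked, in the order asked, and still so for the second after the job is handed in, with the robot touching nothing.
It also fails if it takes over 51 s, if anything falls off the work surface, if the arm or the gripper's body presses on something with over 40 N, if the wrist force passes 120 N, or if a joint passes its speed limit or range.

## Robot

A 6-joint arm with a two-finger parallel gripper is mounted at the origin on a cart in front of the work surface, level with it; the furniture and walls round the work are solid. World frame = base frame: x ahead of the robot, y to its left, z up, the work surface at z = 0. Lengths are in m, angles in rad, forces in N, time in s.
With the tool pointing down it reaches from about 0.35 to 0.975 m from the base axis. Payload 4.9 kg.
Tool frame: the origin (TCP) lies at the very end of the fingers, on their centre line; the grasp point (between the pads) lies 19 mm behind it (pinch_z is the distance from the TCP to the grasp point, in m); z points along the fingers, y is the line along which they close (so a half turn about z gives the same grasp; the last joint's range is limited). The gripper opens to 85 mm and grips with 20 to 120 N. Pads are 22 mm wide; open, the fingers measure 114 mm over their backs; the gripper's body (76 mm by 85 mm) begins 54 mm behind the grasp point. The pads swing forward as they close: fully open they stand 13 mm farther back than shut.
Start: joints at [-1.369, 0.053, 1.613, -0, 1.476, -0.119], TCP at [0.197, -0.593, 0.192] pointing down, gripper open.
Joint ranges: [-3.01, 3.01], [-1.01, 2.22], [0.06, 2.58], [-1.02, 4.17], [0.09, 2.62], [-3.14, 3.14]. Speed limits (rad/s): [2.57, 2.57, 3.14, 3.14, 3.14, 3.14].

## Interface

Orientations are given as a unit quaternion [w, x, y, z].
In Python, from plant import * gives the robot as it stands. The module is installed in compiled form; this text tells all that it offers.
- The arm moves only by the tool play_rows, never from a script. Its arguments are lists of equal length, an entry for each row: "linear": the shift along the world's x, y, z in m, a list of three; "turn": the turn about the world's z in degrees. A call has 1 to 8 rows; each row shifts and turns the commanded pose from where the row before left it; what a row does not reach is not made up. A row lasts 1/8 s, in which the tool goes at most 62.5 mm and 10.7 degrees, less where a joint would pass 70% of its speed; a pose out of reach is approached as far as the arm can. A call is refused whole if a number of a shift passes 0.0625 or a number of a turn 10.7, either way. A call with a gripper value outside its range is refused whole. "hand" is the finger opening in m, from 0 to 0.0854, set as the call begins (left out, the last holds). The fingers move at their own pace and stop on an object; the grip force is fixed at half the most. Time passes only in rows, so rows that do not move let the fingers close. It gives the time, the measured TCP pose, the force, the opening and the grip force at its end, in the units of the state.
- state(): the state, without advancing time (a new reading comes with each control period).
- grab_frame(name): name is "side" or "top"; returns the picture (420x560x3 uint8, red, green, blue); there is no depth.
- camera_info(name): a dict with "camera_matrix" (3x3 intrinsics, pixels), "origin" and "attitude" of the camera in the world. Camera axes: x right, y down, z forward; pixel columns grow to the right and rows downward; lengths in m; the calibration is good to about 2 mm. A picture is of the moment at which its call begins. camera_info takes no time and is no camera call.
- job_done(): hands the job in; it is judged then, once.
Trained networks look in the newest picture that a camera, given by its name, has taken for a name from the list of things; names that differ only in an ending like _2 or _b are one class to them, and where a whole thing is asked for, a point or a joint stands for the part that bears it (a point fixed in the world has none). Each returns a list of dicts, best first, with "p" (0 to 1); they miss things now and then, are a little off and sometimes report something else, mostly with a low value. They report only what shows in the picture. A call takes as long as a camera call. They do not tell look-alikes from the thing itself.
- trace(camera, thing): "region" (420x560 bool, what is visible of it) and "location" ([column, row] in pixels, amid what is visible of it).
The state is a dict: "time": time; "joint_pos": joint angles; "joint_vel": joint speeds; "joint_efforts": joint torques, N m; "tool_pos": TCP position; "tool_rot": TCP orientation; "contact_force": force on the tool from outside, world axes, zero at the start; "ft_torque": the same for the moment, N m; "gripper_width": opening from 0.0 (shut) to 1.0 (fully open); "grasp_force": force on a finger pad.
Only numpy, scipy, OpenCV 4.12 (cv2) and the standard library are available. Lean on these libraries where they do the work, as an engineer would, in place of code of your own. Each camera call takes 0.05 s, during which the arm holds its last target. There are 200 camera calls.

## Working session

There is one attempt and no reset: what is moved stays moved. The work goes in short steps, Python scripts to look and compute and a tool call to move; the robot and the scene stay as the last step left them, time stands still between calls to the robot, and variables do not carry over. Pictures are saved under pics/ and viewed, at most 10 in all, crops included, and the job is handed in when it is done.

Besides the shell and the picture viewer there is one more tool, called after "Emit:" as a command line: name --pt "numbers of a row" for each row, then --argument value for the rest. play_rows: Moves the arm, as the interface text tells. Its arguments: {"type":"object","properties":{"linear":{"type":"array","items":{"type":"array","items":{"type":"number"}}},"turn":{"type":"array","items":{"type":"number"}},"hand":{"type":"number"}},"required":["linear","turn"]}

```bash
mkdir -p pics; cat > h.py <<'E'
from plant import *
import numpy as np, cv2
from scipy.spatial.transform import Rotation as R
def cam(n):
    c=camera_info(n);K=np.array(c["camera_matrix"]);a=np.array(c["attitude"]);o=np.array(c["origin"])
    M=a if a.shape==(3,3) else R.from_quat(a,scalar_first=True).as_matrix()
    return K,M,o
def ray(n,p):
    K,M,o=cam(n);d=M@np.linalg.inv(K)@np.array([p[0],p[1],1.]);return o,d/np.linalg.norm(d)
def onz(n,p,z):
    o,d=ray(n,p);return o+d*(z-o[2])/d[2]
def tri(a,pa,b,pb):
    A=[];B=[]
    for n,p in((a,pa),(b,pb)):
        o,d=ray(n,p);P=np.eye(3)-np.outer(d,d);A.append(P);B.append(P@o)
    x=np.linalg.solve(sum(A),sum(B));return x,[np.linalg.norm(A[i]@x-B[i]) for i in(0,1)]
def proj(n,X):
    K,M,o=cam(n);p=K@(M.T@(np.array(X)-o));return p[:2]/p[2]
def save(n,f):
    im=grab_frame(n);cv2.imwrite("pics/"+f,im[:,:,::-1]);return im
E
python3 - <<'E'
from h import *
for n in("side","top"):
    save(n,n+"0.png");print(n,camera_info(n))
    for t in("long_sample_mid","short_sample_mid","board","clip","pen_black","eraser"):
        for r in trace(n,t):
            m=r["region"].astype(np.uint8);print(t,round(r["p"],2),np.round(r["location"]),m.sum(),np.round(cv2.boxPoints(cv2.minAreaRect(cv2.findNonZero(m)))).tolist())
print(state())
E
```

```text
side {'camera_matrix': array([[455.75141987,   0.        , 276.68834457],
       [  0.        , 455.75141987, 209.2721728 ],
       [  0.        ,   0.        ,   1.        ]]), 'origin': array([0.21727316, 0.85871637, 0.71703023]), 'attitude': array([ 0.07489928, -0.1600811 ,  0.86496376, -0.46968269])}
long_sample_mid 0.82 [361. 222.] 770 [[333.0, 224.0], [336.0, 209.0], [391.0, 218.0], [389.0, 233.0]]
long_sample_mid 0.79 [296. 234.] 855 [[268.0, 229.0], [276.0, 213.0], [326.0, 240.0], [318.0, 255.0]]
short_sample_mid 0.87 [324. 188.] 369 [[305.0, 187.0], [339.0, 187.0], [339.0, 198.0], [305.0, 198.0]]
short_sample_mid 0.21 [252. 194.] 83 [[243.0, 205.0], [256.0, 183.0], [259.0, 185.0], [246.0, 207.0]]
board 0.69 [190. 264.] 6019 [[126.0, 280.0], [135.0, 227.0], [264.0, 248.0], [256.0, 301.0]]
clip 0.9 [164. 251.] 1198 [[136.0, 260.0], [146.0, 230.0], [192.0, 245.0], [182.0, 275.0]]
top {'camera_matrix': array([[506.4840847 ,   0.        , 268.34525732],
       [  0.        , 506.4840847 , 211.77110888],
       [  0.        ,   0.        ,   1.        ]]), 'origin': array([ 0.4124
[... 897 characters left out ...]
'joint_pos': array([-1.36900357e+00,  5.26674407e-02,  1.61284477e+00,  5.70587422e-06,
        1.47604432e+00, -1.19010497e-01]), 'joint_vel': array([-0.00032788, -0.00195193,  0.00018773, -0.00097642, -0.00051736,
        0.00021951]), 'joint_efforts': array([ 1.97451404e-04, -3.93554914e+01, -3.70369935e+01, -3.85093574e-05,
        4.71864696e-04,  6.37296893e-06]), 'tool_pos': array([ 0.19707537, -0.59310994,  0.19165681]), 'tool_rot': array([1.79271192e-05, 9.87163260e-01, 1.59714424e-01, 3.58502722e-06]), 'contact_force': array([-0.12358894, -0.66170807, -0.50978016]), 'ft_torque': array([-0.05665174,  0.02916545,  0.01441418]), 'grasp_force': 0.0, 'gripper_width': 0.9988786425426757}
```

```bash
ls pics
```

```text
side0.png
top0.png
```

```bash
python3 - <<'E'
import cv2
t=cv2.imread("pics/top0.png");s=cv2.imread("pics/side0.png")
cv2.imwrite("pics/t1.png",cv2.resize(t[110:340,90:410],(800,575),interpolation=cv2.INTER_CUBIC))
cv2.imwrite("pics/s1.png",cv2.resize(s[160:325,110:410],(800,440),interpolation=cv2.INTER_CUBIC))
E
```

```text
(no output)
```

View pics/t1.png

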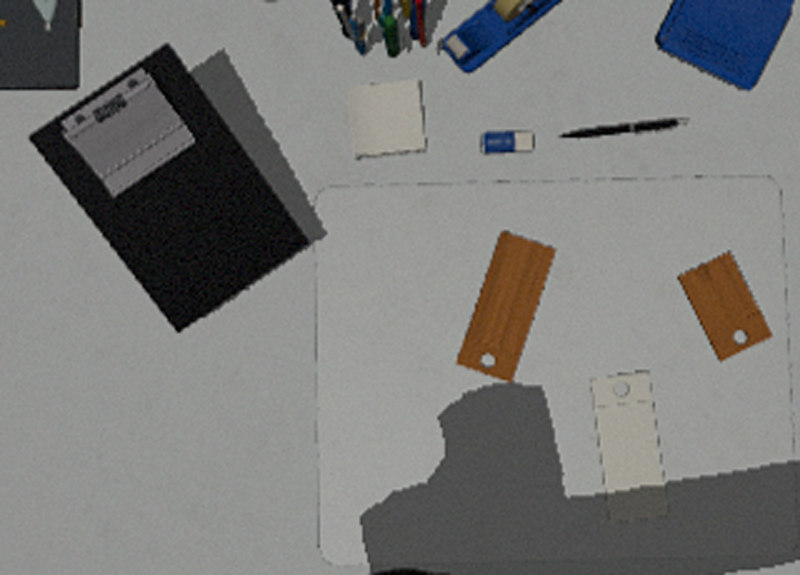

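View pics/s1.png

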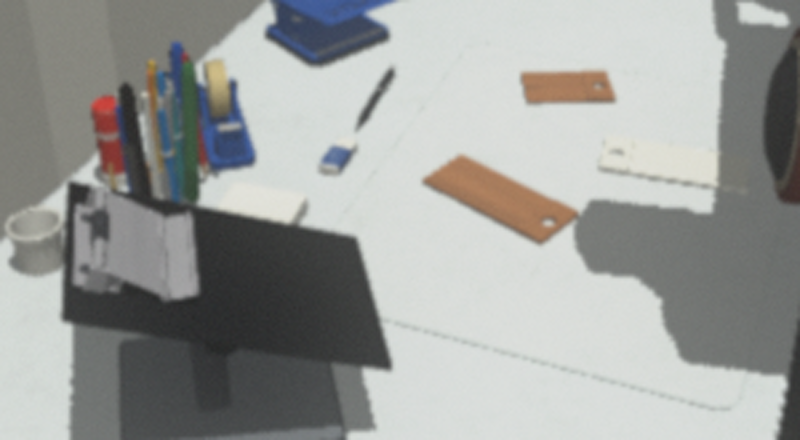

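The pictures show three candidates in the top view. The long wood sample is at (292,230), with its hole at (285,254) towards the robot. The short wood sample is at (377,231), and a white look-alike is at (343,289). I choose (292,230), because it is wood and the longer of the two; the crop confirms this. The board is at (156,187), with its clip at the far, upper left end. Next I fit the known shapes to both views.

```bash
cat > fit.py <<'E'
from h import *
from scipy.optimize import least_squares
def quad(m):
    m=m.astype(np.uint8);h=cv2.convexHull(cv2.findNonZero(m))
    for e in np.arange(1,20,.5):
        q=cv2.approxPolyDP(h,e,True)
        if len(q)==4: return q[:,0].astype(float)
    return cv2.boxPoints(cv2.minAreaRect(h))
def fit(model,p0,Q):
    def res(p):
        r=[]
        for n,q in Q.items():
            P=np.array([proj(n,X) for X in model(p)])
            r.append(np.array([a-q[np.argmin(((q-a)**2).sum(1))] for a in P]).ravel())
        return np.concatenate(r)
    s=least_squares(res,p0,loss="soft_l1",x_scale=[.01,.01,.01]+[.05]*(len(p0)-3));return s.x,res(s.x)
def boardR(yaw,sl): # x up slope
    return R.from_euler("ZY",[yaw,-sl]).as_matrix()
def board(p):
    M=boardR(p[3],p[4]);return [np.array(p[:3])+M@np.array(c) for c in((.038,.08,0),(.038,-.08,0),(-.202,-.08,0),(-.202,.08,0))]
def sample(p,L=.15):
    M=R.from_euler("z",p[3]).as_matrix();return [np.array(p[:3])+M@np.array(c) for c in((L/2,.031,.003),(L/2,-.031,.003),(-L/2,-.031,.003),(-L/2,.031,.003))]
E
python3 - <<'E'
from fit import *
for n in("side","top"): grab_frame(n)
QB={};QS={}
for n,g in(("side",(296,234)),("top",(292,230))):
    QB[n]=quad(trace(n,"board")[0]["region"])
    QS[n]=quad(min(trace(n,"long_sample_mid"),key=lambda r:np.hypot(*(np.array(r["location"])-g)))["region"])
    print(n,QB[n].tolist(),QS[n].tolist())
QM={"side":np.array([[135.5,228.6],[244.3,249.3],[257,298],[133.6,280]]),"top":np.array([[102,164],[156,127.2],[214,206],[162,242]])}
for Q in(QB,QM):
    for sl in (.4,.6):
        p,r=fit(board,[.55,.27,.15,.9,sl],Q);print("board",p.round(4),np.degrees(p[3:]).round(1),r.round(1))
M=boardR(*p[3:]);print("low",p[:3]+M@[-.202,0,0])
c=onz("top",(292,230),.005)
p,r=fit(sample,[*c,-.3],QS);print("sample",p.round(4),np.degrees(p[3]),r.round(1))
E
```

```text
side [[255.0, 297.0], [134.0, 280.0], [136.0, 229.0], [241.0, 249.0]] [[326.0, 241.0], [311.0, 251.0], [269.0, 227.0], [283.0, 218.0]]
top [[211.0, 207.0], [162.0, 241.0], [102.0, 163.0], [158.0, 127.0]] [[309.0, 209.0], [294.0, 260.0], [274.0, 255.0], [290.0, 205.0]]
board [0.6716 0.2891 0.1513 0.5833 0.3812] [33.4 21.8] [-1.9  0.  -1.5 -0.7  1.6  0.1  1.1  1.4  0.   0.7  0.  -1.   3.6 -0.9
 -0.   1.3]
board [0.6716 0.2891 0.1513 0.5833 0.3812] [33.4 21.8] [-1.9  0.  -1.5 -0.7  1.6  0.1  1.1  1.4  0.   0.7  0.  -1.   3.6 -0.9
 -0.   1.3]
board [0.6692 0.2897 0.1525 0.5887 0.384 ] [33.7 22. ] [-0.4  0.1 -0.5 -0.3 -1.2 -0.2  0.1  0.3 -0.4  0.8  1.5 -0.4  0.5  0.6
  0.   1.1]Traceback (most recent call last):
  File "<stdin>", line 11, in <module>
  File "fit.py", line 16, in fit
    s=least_squares(res,p0,loss="soft_l1",x_scale=[.01,.01,.01]+[.05]*(len(p0)-3));return s.x,res(s.x)
    return func(*args, **kwargs)
    result = trf(vector_fun.fun, vector_fun.jac, x0, f0, J0, lb, ub, ftol, xtol,
                 gtol, max_nfev, x_scale, loss_function, tr_solver,
                 tr_option
[... 962 characters left out ...]
^^^^
    f = np.atleast_1d(self.fun(x, *self.args, **self.kwargs))
                      ~~~~~~~~^^^^^^^^^^^^^^^^^^^^^^^^^^^^^^
    return np.atleast_1d(self.fun(x))
                         ~~~~~~~~^^^
    return self.f(x, *self.args, **self.kwargs)
           ~~~~~~^^^^^^^^^^^^^^^^^^^^^^^^^^^^^^
  File "fit.py", line 13, in res
    P=np.array([proj(n,X) for X in model(p)])
                ~~~~^^^^^
  File "h.py", line 18, in proj
    K,M,o=cam(n);p=K@(M.T@(np.array(X)-o));return p[:2]/p[2]
          ~~~^^^
  File "h.py", line 5, in cam
    c=camera_info(n);K=np.array(c["camera_matrix"]);a=np.array(c["attitude"]);o=np.array(c["origin"])
ValueError: time passes only in moves, steps and waits
```

```bash
python3 - <<'E'
s=open("h.py").read()
s=s.replace("def cam(n):","from functools import lru_cache\n@lru_cache\ndef cam(n):")
open("h.py","w").write(s)
open("fit.py","a").write('''
def cfit(model,p0,masks):
    C={}
    for n,m in masks.items():
        h=cv2.convexHull(cv2.findNonZero(m.astype(np.uint8)));z=np.zeros(m.shape,np.uint8);cv2.fillConvexPoly(z,h,1)
        C[n]=cv2.findContours(z,cv2.RETR_EXTERNAL,cv2.CHAIN_APPROX_NONE)[0][0][:,0].astype(float)
    def res(p):
        r=[]
        for n,c in C.items():
            P=np.array([proj(n,X) for X in model(p)],np.float32)
            r.append([cv2.pointPolygonTest(P,tuple(x),True)-.4 for x in c])
        return np.concatenate(r)
    s=least_squares(res,p0,loss="soft_l1",diff_step=1e-4,x_scale=[.01,.01,.01]+[.05]*(len(p0)-3));return s.x,np.sqrt(np.mean(res(s.x)**2))
''')
E
cat > m1.py <<'E'
from fit import *
B={};S={}
for n,g in(("side",(296,234)),("top",(292,230))):
    im=grab_frame(n).astype(int)
    B[n]=trace(n,"board")[0]["region"]
    w=(im[:,:,0]-im[:,:,2]>35).astype(np.uint8)
    k,l=cv2.connectedComponents(w);S[n]=l==l[g[1],g[0]];print(n,S[n].sum())
np.savez("masks.npz",**{"B"+n:B[n] for n in B},**{"S"+n:S[n] for n in S})
p,r=cfit(board,[.67,.289,.152,.585,.383],B);print("board",p.round(4),np.degrees(p[3:]).round(2),r)
c=onz("top",(292,230),.005)
p,r=cfit(sample,[*c,-.3],S);print("sample",p.round(4),np.degrees(p[3]).round(2),r)
for n in B:
    p,r=cfit(board,[.67,.289,.152,.585,.383],{n:B[n]});print("board",n,p.round(4),np.degrees(p[3:]).round(2),r)
print(state()["time"])
E
python3 m1.py
```

```text
side 776
top 1280
board [0.6706 0.2907 0.1538 0.5709 0.3716] [32.71 21.29] 0.8173106111544791
sample [ 0.4926 -0.0778  0.0027 -0.3537] -20.27 0.40404831076072656
board side [0.6592 0.3053 0.1695 0.5849 0.3942] [33.51 22.58] 0.721875313811847
board top [0.6665 0.2865 0.1719 0.5795 0.4225] [33.2  24.21] 0.3415267315759745
1.2
```

The sample fit is (0.493,-0.078), yaw -20.3° with the plain end at +x, and z is right to about 2 mm. The board yaw is about 33.2° and its slope about 22.5°. The stop is near (0.668,0.289,0.155). I'll grip 35 mm from the centre towards the hole, at (0.460,-0.066).

Emit:
play_rows --pt "0.026 0.0527 -0.004" --pt "0.026 0.0527 -0.004" --pt "0.026 0.0527 -0.004" --pt "0.026 0.0527 -0.004" --pt "0.026 0.0527 -0.004" --pt "0.026 0.0527 -0.004" --pt "0.026 0.0527 -0.004" --pt "0.026 0.0527 -0.004" --turn '[-9.7,-9.7,-9.7,-9.6,0,0,0,0]' --hand 0.0854

```text
time: 2.2
tool_pos: [0.4057, -0.1698, 0.1599]
tool_rot: [0.0, 0.984, -0.177, 0.001]
contact_force: [0.7, -1.1, 0.7]
gripper_width: 1.001
grasp_force: 0.0
```

Emit:
play_rows --pt "0.0275 0.0527 -0.01" --pt "0.0275 0.0527 -0.01" --pt "0 0 -0.04" --pt "0 0 -0.03" --pt "0 0 -0.02" --pt "0 0 0" --turn '[0,0,0,0,0,0]' --hand 0.075

```text
time: 2.95
tool_pos: [0.4585, -0.0655, 0.0479]
tool_rot: [-0.0, 0.984, -0.176, -0.002]
contact_force: [1.0, 0.6, 0.4]
gripper_width: 0.876
grasp_force: 0.0
```

```bash
python3 - <<'E'
from h import *
t=save("top","t2.png");s=save("side","s2.png")
print(state()["tool_pos"])
p=proj("top",(.46,-.066,.03)).astype(int);q=proj("side",(.46,-.066,.03)).astype(int)
f=lambda im,c:cv2.resize(im[max(c[1]-50,0):c[1]+50,c[0]-60:c[0]+60],(480,400),interpolation=cv2.INTER_CUBIC)[:,:,::-1]
cv2.imwrite("pics/c2.png",cv2.resize(np.hstack([f(t,p),f(s,q)]),(800,333)))
E
```

```text
[ 0.46053851 -0.06629226  0.05036405]
```

View pics/c2.png

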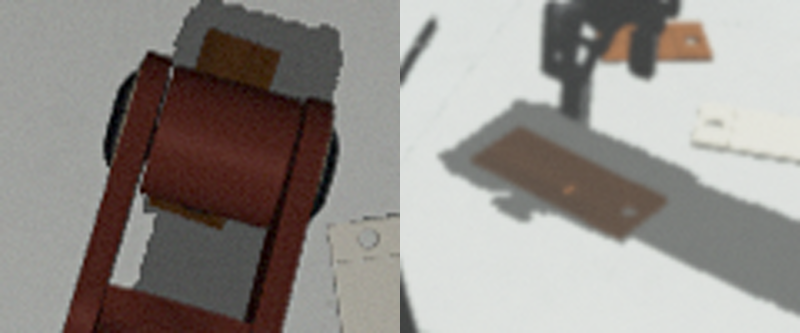

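```bash
python3 - <<'E'
from h import *
s=cv2.imread("pics/s2.png").copy()
st=state();T=np.array(st["tool_pos"]);M=R.from_quat(st["tool_rot"],scalar_first=True).as_matrix()
print(st["time"],T,M.round(2).tolist())
c=proj("side",(.46,-.066,.06)).astype(int)
x0,y0=c[0]-60,c[1]-50
im=cv2.resize(s[y0:y0+100,x0:x0+120],(780,650)[:1]+(600,),interpolation=cv2.INTER_CUBIC)
for o,col in((0,(0,0,255)),(.037,(0,255,0)),(-.037,(255,0,0))):
  for dz in(0,-.012,-.073):
    p=(proj("side",T+M@[0,o,dz])-[x0,y0]+.5)*[6.5,6];cv2.circle(im,tuple(p.astype(int)),4,col,-1)
cv2.imwrite("pics/c3.png",im)
E
```

```text
3.05 [ 0.46053851 -0.06629226  0.05036405] [[0.94, -0.35, 0.0], [-0.35, -0.94, -0.0], [0.0, -0.0, -1.0]]
```

View pics/c3.png

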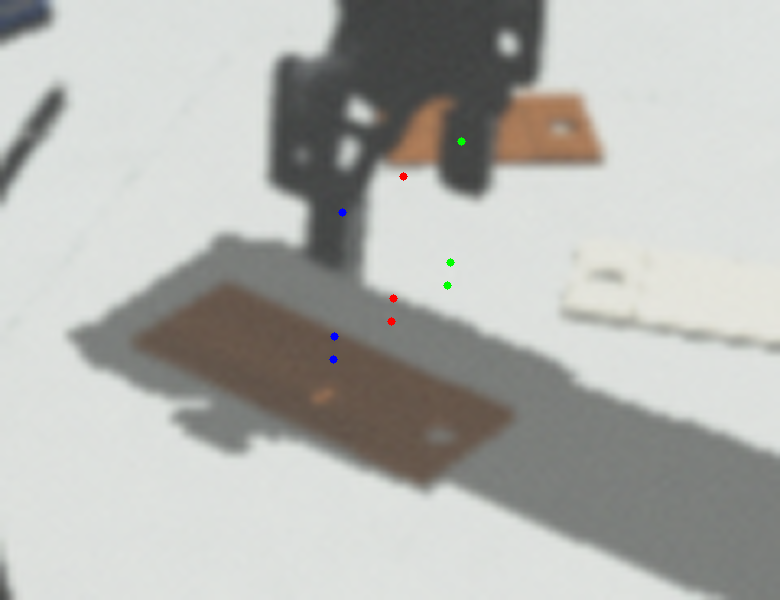

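The picture shows the fingers well aligned over the sample. Their tips sit about 90 crop px (roughly 40 mm) above the predicted TCP level. I'll go down part way and compare again.

Emit:
play_rows --pt "0 0 -0.015" --pt "0 0 -0.015" --pt "0 0 0" --pt "0 0 0" --turn '[0,0,0,0]'

```text
time: 3.55
tool_pos: [0.46, -0.0661, 0.0195]
tool_rot: [-0.0, 0.984, -0.176, -0.0]
contact_force: [0.5, 0.2, -0.6]
gripper_width: 0.877
grasp_force: 0.0
```

```bash
cat > ov.py <<'E'
from h import *
import sys
def overlay(cam_,ctr,pts,f,w=120,h=90,im=None):
    s=grab_frame(cam_)[:,:,::-1].copy()
    c=proj(cam_,ctr).astype(int);x0,y0=max(c[0]-w//2,0),max(c[1]-h//2,0)
    k=800/w if 800/w*h<=600 else 600/h
    im=cv2.resize(s[y0:y0+h,x0:x0+w],None,fx=k,fy=k,interpolation=cv2.INTER_CUBIC)
    for X,col in pts:
        p=(proj(cam_,X)-[x0,y0]+.5)*k;cv2.circle(im,tuple(p.astype(int)),3,col,-1)
    return im
E
python3 - <<'E'
from ov import *
st=state();T=np.array(st["tool_pos"]);M=R.from_quat(st["tool_rot"],scalar_first=True).as_matrix();print(T,st["contact_force"],st["gripper_width"])
P=[(T+M@[0,o,dz],c) for o,c in((.037,(0,255,0)),(-.037,(255,0,0))) for dz in(0,-.01)]
a=overlay("side",(.46,-.066,.05),P,"");b=overlay("top",(.46,-.066,.03),P,"")
cv2.imwrite("pics/c4.png",cv2.resize(np.hstack([a,b]),(800,300)))
E
```

```text
[ 0.46003542 -0.06612499  0.01949382] [ 0.47427235  0.16488357 -0.59405024] 0.8770932100128003
```

View pics/c4.png

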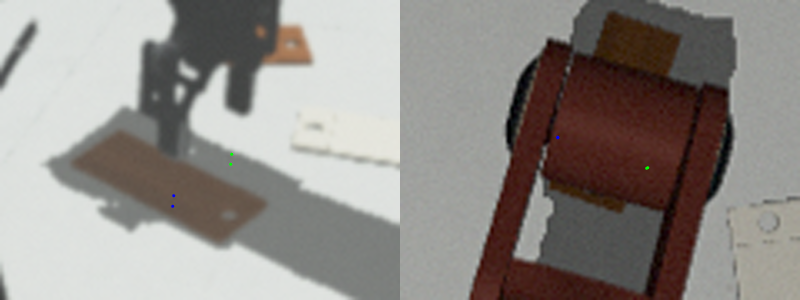

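Emit:
play_rows --pt "0 0 -0.008" --pt "0 0 -0.007" --pt "0 0 0" --pt "0 0 0" --turn '[0,0,0,0]' --hand 0.0854

```text
time: 4.15
tool_pos: [0.46, -0.0661, 0.0045]
tool_rot: [-0.0, 0.984, -0.176, -0.0]
contact_force: [-0.8, -0.7, -0.0]
gripper_width: 0.999
grasp_force: 0.0
```

```bash
python3 - <<'E'
from ov import *
st=state();T=np.array(st["tool_pos"]);M=R.from_quat(st["tool_rot"],scalar_first=True).as_matrix();print(T,st["contact_force"],st["gripper_width"])
P=[(T+M@[0,o,dz],c) for o,c in((.042,(0,255,0)),(-.042,(255,0,0))) for dz in(0,-.013)]
cv2.imwrite("pics/c5.png",overlay("side",(.46,-.066,.03),P,"",80,60))
E
```

```text
[ 0.46003143 -0.06607181  0.0044988 ] [-0.7628714  -0.65882732 -0.04069737] 0.9985170224717137
```

View pics/c5.png

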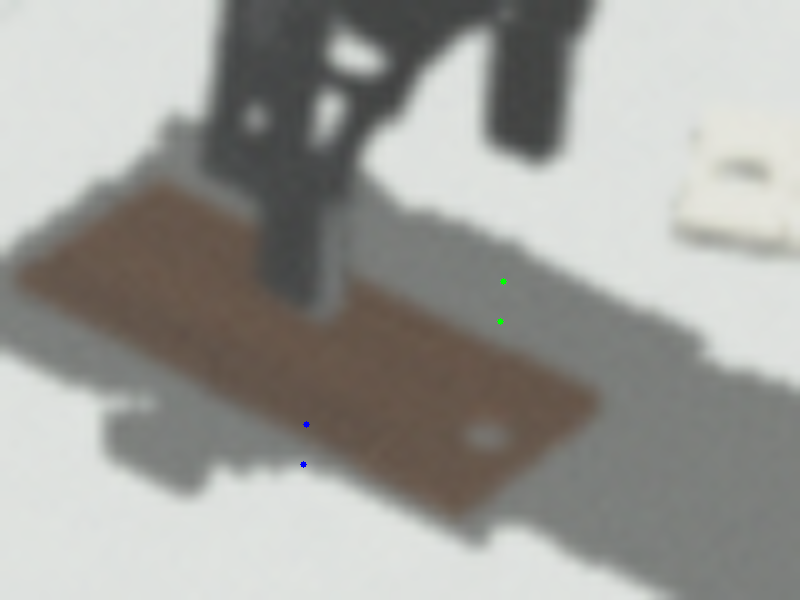

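The near tip shows at (300,305) and the predicted tip at (306,424), so the tips are about 39 mm higher than the reported TCP suggests. I'll feel downwards in small steps.

Emit:
play_rows --pt "0 0 -0.004" --pt "0 0 -0.003" --pt "0 0 -0.002" --pt "0 0 0" --turn '[0,0,0,0]'

```text
time: 4.7
tool_pos: [0.4599, -0.066, -0.0047]
tool_rot: [-0.0, 0.984, -0.176, -0.0]
contact_force: [0.4, -0.3, 1.0]
gripper_width: 1.0
grasp_force: 0.0
```

Emit:
play_rows --pt "0 0 -0.002" --pt "0 0 -0.001" --pt "0 0 0" --turn '[0,0,0]'

```text
time: 5.08
tool_pos: [0.46, -0.0661, -0.0075]
tool_rot: [-0.0, 0.984, -0.176, -0.0]
contact_force: [-0.4, -0.4, 0.2]
gripper_width: 1.004
grasp_force: 0.0
```

Emit:
play_rows --pt "0 0 -0.002" --pt "0 0 -0.002" --pt "0 0 -0.001" --pt "0 0 0" --turn '[0,0,0,0]'

```text
time: 5.58
tool_pos: [0.4599, -0.0661, -0.0126]
tool_rot: [-0.0, 0.984, -0.176, -0.0]
contact_force: [-0.2, -0.1, 0.3]
gripper_width: 1.001
grasp_force: 0.0
```

```bash
python3 - <<'E'
from h import *
im=grab_frame("side");g=im.max(2).astype(int)
T=np.array(state()["tool_pos"]);print(T,state()["contact_force"])
c=proj("side",T);print("tcp px",c, "z+.04",proj("side",T+[0,0,.04]))
for col in range(int(c[0])-22,int(c[0])+30,2):
    r=np.where(g[130:300,col]<88)[0];print(col,r.max()+130 if len(r) else None,end="; ")
x0,y0=int(c[0])-40,int(c[1])-50
cv2.imwrite("pics/c6.png",cv2.resize(im[y0:y0+60,x0:x0+80,::-1],(800,600),interpolation=cv2.INTER_CUBIC));print(x0,y0)
E
```

```text
[ 0.46003273 -0.06609268 -0.01246547] [-0.0258362   0.84218795 -0.02803433]
tcp px [306.5483739  243.81253886] z+.04 [307.4279514  231.47565231]
284 133; 286 134; 288 223; 290 224; 292 231; 294 234; 296 235; 298 230; 300 224; 302 220; 304 217; 306 215; 308 211; 310 209; 312 207; 314 207; 316 217; 318 219; 320 220; 322 212; 324 206; 326 202; 328 202; 330 150; 332 149; 334 149; 266 193
```

View pics/c6.png

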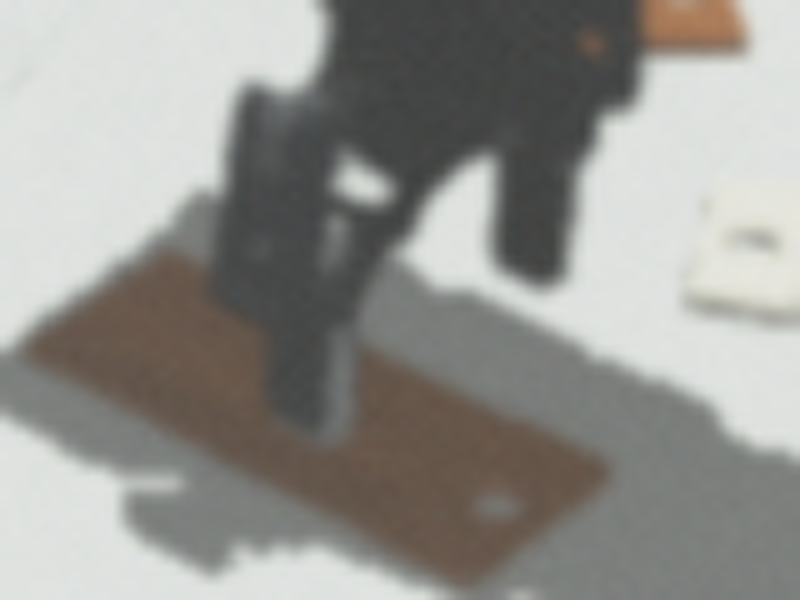

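The near fingertip is at about (297,236), still some 13 px short of the table beside the sample. There has been no contact, so the tips really are about 40 mm up. I'll continue down by feel.

Emit:
play_rows --pt "0 0 -0.006" --pt "0 0 -0.005" --pt "0 0 -0.004" --pt "0 0 0" --turn '[0,0,0,0]'

```text
time: 6.12
tool_pos: [0.4596, -0.0659, -0.028]
tool_rot: [-0.0, 0.984, -0.176, -0.001]
contact_force: [-0.0, -0.2, 0.3]
gripper_width: 1.002
grasp_force: 0.0
```

```bash
cat > tip.py <<'E'
from h import *
im=grab_frame("side");g=im.max(2).astype(int);st=state()
T=np.array(st["tool_pos"]);print(T,np.round(st["contact_force"],1),st["joint_pos"].round(3))
print([(c,int(np.where(g[130:300,c]<88)[0].max()+130)) for c in range(290,302)],[(c,int(np.where(g[130:300,c]<88)[0].max()+130)) for c in range(314,326)])
n=np.array([.35,.94,0]);b=np.array([T[0],T[1],0])
for o in(.05,-.05):
    for z in(.003,.02,.04): print(o,z,proj("side",b+o*n+[0,0,z]).round(1))
E
python3 tip.py
```

```text
[ 0.4598551  -0.06604081 -0.02767968] [-0.2  0.6  0.9] [-0.303 -0.08   2.141 -0.     1.081  1.622]
[(290, 230), (291, 230), (292, 238), (293, 239), (294, 239), (295, 240), (296, 240), (297, 240), (298, 233), (299, 230), (300, 230), (301, 229)] [(314, 212), (315, 212), (316, 224), (317, 224), (318, 225), (319, 225), (320, 225), (321, 221), (322, 214), (323, 212), (324, 210), (325, 208)]
0.05 0.003 [294.9 247.9]
0.05 0.02 [295.2 242.6]
0.05 0.04 [295.5 236.2]
-0.05 0.003 [318.4 230.8]
-0.05 0.02 [318.8 225.6]
-0.05 0.04 [319.4 219.4]
```

Emit:
play_rows --pt "0 0 -0.005" --pt "0 0 -0.004" --pt "0 0 -0.003" --pt "0 0 0" --turn '[0,0,0,0]'

```text
time: 6.68
tool_pos: [0.4598, -0.066, -0.0398]
tool_rot: [-0.0, 0.984, -0.176, -0.0]
contact_force: [-0.2, -0.1, 0.0]
gripper_width: 0.998
grasp_force: 0.0
```

```bash
python3 tip.py
```

```text
[ 0.4599424  -0.06605601 -0.03955421] [-0.1 -0.   1.3] [-0.303 -0.058  2.144  0.     1.055  1.622]
[(290, 234), (291, 234), (292, 240), (293, 242), (294, 243), (295, 243), (296, 243), (297, 243), (298, 235), (299, 234), (300, 233), (301, 232)] [(314, 216), (315, 227), (316, 228), (317, 228), (318, 229), (319, 229), (320, 229), (321, 222), (322, 217), (323, 216), (324, 212), (325, 211)]
0.05 0.003 [294.9 247.9]
0.05 0.02 [295.1 242.6]
0.05 0.04 [295.5 236.2]
-0.05 0.003 [318.3 230.8]
-0.05 0.02 [318.8 225.6]
-0.05 0.04 [319.3 219.4]
```

Emit:
play_rows --pt "0 0 0" --pt "0 0 -0.001" --pt "0 0 -0.001" --pt "0 0 0" --turn '[0,0,0,0]' --hand 0.069

```text
time: 7.22
tool_pos: [0.46, -0.0661, -0.0415]
tool_rot: [-0.0, 0.984, -0.176, -0.0]
contact_force: [0.3, -0.1, 0.2]
gripper_width: 0.806
grasp_force: 0.0
```

```bash
python3 tip.py
```

```text
[ 0.4599739  -0.06607307 -0.04148009] [-0.1  0.2  0.3] [-0.303 -0.054  2.145  0.     1.051  1.622]
[(290, 233), (291, 234), (292, 235), (293, 235), (294, 241), (295, 243), (296, 243), (297, 244), (298, 244), (299, 244), (300, 236), (301, 235)] [(314, 232), (315, 232), (316, 233), (317, 233), (318, 232), (319, 228), (320, 220), (321, 219), (322, 216), (323, 215), (324, 214), (325, 214)]
0.05 0.003 [294.8 247.9]
0.05 0.02 [295.1 242.6]
0.05 0.04 [295.5 236.2]
-0.05 0.003 [318.3 230.8]
-0.05 0.02 [318.8 225.6]
-0.05 0.04 [319.3 219.4]
```

Emit:
play_rows --pt "0 0 0" --pt "0 0 0" --pt "0 0 0" --pt "0 0 0" --turn '[0,0,0,0]' --hand 0.05

```text
time: 7.78
tool_pos: [0.4607, -0.0663, -0.0407]
tool_rot: [0.0, 0.984, -0.176, 0.001]
contact_force: [-1.4, 0.1, 5.0]
gripper_width: 0.696
grasp_force: 64.9
```

Emit:
play_rows --pt "0 0 0.01" --pt "0 0 0.03" --pt "0 0 0.04" --pt "0 0 0.04" --pt "0 0 0" --pt "0 0 0" --turn '[0,0,0,0,0,0]'

```text
time: 8.52
tool_pos: [0.4594, -0.0658, 0.0779]
tool_rot: [-0.0, 0.984, -0.176, -0.001]
contact_force: [-0.2, -0.2, -0.3]
gripper_width: 0.694
grasp_force: 64.8
```

```bash
cat > smp.py <<'E'
from fit import *
def pose6(p,L=.15):
    M=R.from_euler("ZYX",[p[3],-p[4],p[5]]).as_matrix();return [np.array(p[:3])+M@np.array(c) for c in((L/2,.031,.0),(L/2,-.031,.0),(-L/2,-.031,.0),(-L/2,.031,.0))]
def wood(n):
    im=grab_frame(n).astype(int);w=(im[:,:,0]-im[:,:,2]>22)&(im[:,:,0]>1.25*im[:,:,2]);w[:, :60]=0
    k,l,s,c=cv2.connectedComponentsWithStats(w.astype(np.uint8));return l,[(i,s[i,4],c[i].round(0).tolist(),s[i,:4].tolist()) for i in range(1,k) if s[i,4]>40],im
E
python3 - <<'E'
from smp import *
o=[]
for n in("side","top"):
    l,c,im=wood(n);print(n,c);o.append(im[100:320,150:420].astype(np.uint8)[:,:,::-1])
cv2.imwrite("pics/c7.png",cv2.resize(np.hstack(o),(800,326)))
print(state()["tool_pos"],state()["contact_force"])
E
```

```text
side [(1, np.int32(13063), [444.0, 63.0], [294, 0, 266, 129]), (27, np.int32(3758), [454.0, 145.0], [423, 103, 66, 93]), (28, np.int32(221), [267.0, 118.0], [255, 112, 23, 14]), (34, np.int32(146), [325.0, 126.0], [314, 120, 27, 12]), (35, np.int32(138), [378.0, 131.0], [373, 125, 13, 14]), (50, np.int32(3251), [537.0, 214.0], [499, 161, 61, 92]), (63, np.int32(111), [167.0, 200.0], [165, 182, 6, 42]), (64, np.int32(126), [191.0, 192.0], [187, 183, 9, 20]), (65, np.int32(239), [285.0, 191.0], [271, 182, 26, 19]), (68, np.int32(486), [321.0, 197.0], [306, 187, 34, 24]), (69, np.int32(431), [433.0, 206.0], [423, 192, 23, 30]), (70, np.int32(267), [150.0, 211.0], [144, 195, 13, 36]), (73, np.int32(137), [457.0, 208.0], [452, 198, 11, 22]), (83, np.int32(4637), [507.0, 294.0], [450, 218, 110, 124]), (86, np.int32(108), [426.0, 228.0], [420, 224, 14, 11]), (87, np.int32(117), [445.0, 241.0], [440, 231, 10, 20]), (92, np.int32(390), [411.0, 344.0], [398, 334, 25, 25]), (93, np.int32(765), [402.0, 378.0], [390, 356, 28, 43]), (94, np.int32(918), [546.0, 404.0], [525, 383, 35, 37])]
top [(1, np.int32(433), [537.0, 95.0], [523, 75, 32, 38]), (2, np.int32(242), [248.0, 95.0], [241, 82, 13, 36]), (4, np.int32(174), [297.0, 107.0], [288, 99, 20, 19]), (5, np.int32(805), [492.0, 118.0], [478, 102, 31, 32]), (17, np.int32(45), [258.0, 118.0], [256, 109, 4, 20]), (24, np.int32(97), [76.0, 119.0], [60, 118, 33, 4]), (64, np.int32(11676), [272.0, 321.0], [213, 197, 116, 223]), (65, np.int32(867), [379.0, 232.0], [361, 211, 38, 44]), (71, np.int32(6211), [519.0, 379.0], [456, 342, 104, 78]), (72, np.int32(9694), [132.0, 383.0], [60, 349, 163, 71]), (74, np.int32(62), [444.0, 364.0], [432, 359, 23, 10]), (161, np.int32(172), [336.0, 414.0], [329, 403, 21, 17])]
[ 0.45867716 -0.06564768  0.07679008] [ 0.3121592  -0.19368326  0.01955906]
```

View pics/c7.png

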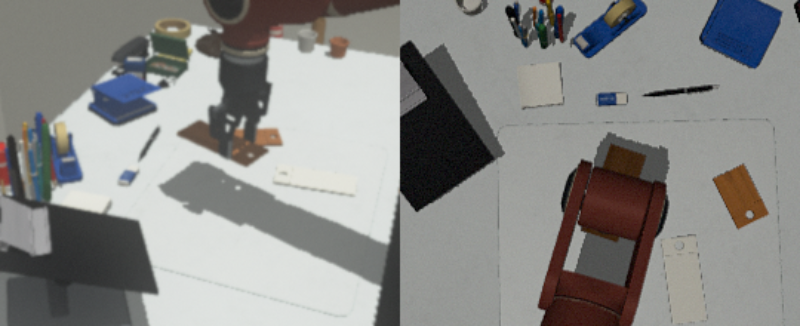

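The sample is held, and the side view shows it near level; the short sample and the white piece have not moved. Next I swing to a stand-off in front of the board, turned by +53.5°.

Emit:
play_rows --pt "-0.002 0.03 0.02" --pt "-0.002 0.04 0.02" --pt "-0.002 0.05 0.02" --pt "-0.002 0.05 0.02" --pt "0 0.0425 0" --pt "0 0 0" --pt "0 0 0" --turn '[8.7,8.9,9,9,9,8.9,0]'

```text
time: 9.5
tool_pos: [0.4511, 0.1467, 0.1569]
tool_rot: [-0.0, 0.958, 0.285, -0.002]
contact_force: [-0.5, 0.0, -1.0]
gripper_width: 0.696
grasp_force: 64.8
```

```bash
cat > m2.py <<'E'
from smp import *
B={};S={}
st=state();T=np.array(st["tool_pos"]);M=R.from_quat(st["tool_rot"],scalar_first=True).as_matrix()
print(st["time"],T.round(4),np.degrees(np.arctan2(M[1,0],M[0,0])).round(2),np.round(st["contact_force"],1))
for n in("side","top"):
    im=grab_frame(n)
    for t in("board","long_sample_mid"):
        for r in trace(n,t)[:3]:print(n,t,round(r["p"],2),np.round(r["location"]),r["region"].sum(),quad(r["region"]).tolist())
    cv2.imwrite("pics/m2_%s.png"%n,im[:,:,::-1])
E
python3 m2.py
```

```text
9.5 [0.4511 0.1467 0.1569] 33.14 [-0.5  0.  -1. ]
side board 0.92 [192. 266.] 5957 [[255.0, 296.0], [135.0, 281.0], [135.0, 229.0], [243.0, 249.0]]
side long_sample_mid 0.96 [363. 223.] 821 [[389.0, 231.0], [336.0, 224.0], [336.0, 213.0], [388.0, 218.0]]
side long_sample_mid 0.95 [260. 223.] 1218 [[309.0, 226.0], [234.0, 236.0], [229.0, 218.0], [302.0, 212.0]]
top board 0.71 [153. 184.] 5480 [[212.0, 207.0], [147.0, 222.0], [102.0, 164.0], [157.0, 127.0]]
top long_sample_mid 0.9 [344. 289.] 1331 [[353.0, 316.0], [333.0, 316.0], [327.0, 261.0], [349.0, 261.0]]
top long_sample_mid 0.67 [152. 177.] 5494 [[212.0, 207.0], [148.0, 223.0], [102.0, 164.0], [157.0, 127.0]]
```

```bash
python3 - <<'E'
from smp import *
T=np.array([.4511,.1467,.1569]);a=np.radians(33.14);u=np.array([np.cos(a),np.sin(a),0]);v=np.array([-u[1],u[0],0])
for x in(.11,-.04):
    for y in(.031,-.031):print(x,y,proj("side",T+x*u+y*v+[0,0,.046]).round(1),proj("top",T+x*u+y*v+[0,0,.046]).round(1))
m=trace("side","long_sample_mid") 
m=min(m,key=lambda r:abs(r["location"][0]-260))["region"]
f=lambda p:pose6([*p,a,0,0])
from scipy.optimize import least_squares
for k in range(2):
  def mod(p):
    return [T+x*u+y*v+np.array([0,0,p[0]])+p[1]*u+np.array([0,0,p[2]*(x)]) for x,y in((.11,.031),(.11,-.031),(-.04,-.031),(-.04,.031))]
  h=cv2.convexHull(cv2.findNonZero(m.astype(np.uint8)))[:,0].astype(float)
  res=lambda p:[cv2.pointPolygonTest(np.array([proj("side",X) for X in mod(p)],np.float32),tuple(x),True)-.4 for x in h]
  s=least_squares(res,[.046,0,0],diff_step=1e-3,x_scale=[.01,.01,.1],loss="soft_l1");print(s.x.round(4),s.cost)
E
```

```text
0.11 0.031 [232.8 235. ] [158.5 215.5]
0.11 -0.031 [228.3 216.9] [181.1 200.2]
-0.04 0.031 [309.  226.1] [195.  270.2]
-0.04 -0.031 [300.6 209. ] [217.8 254.5]
[0.046 0.    0.   ] 5.927273753276034
[0.046 0.    0.   ] 5.927273753276034
```

The sample in the side view matches the prediction within 2 px, so it is level and its mid-plane is at TCP z + 0.046. I'll move over the board and feel down.

Emit:
play_rows --pt "0.021 0.014 -0.02" --pt "0.021 0.014 -0.02" --pt "0 0 -0.02" --pt "0 0 -0.008" --pt "0 0 0" --pt "0 0 0" --turn '[0,0,0,0,0,0]'

```text
time: 10.6
tool_pos: [0.4944, 0.1742, 0.0915]
tool_rot: [0.0, 0.958, 0.285, 0.001]
contact_force: [-0.3, 0.5, -0.1]
gripper_width: 0.693
grasp_force: 64.8
```

Emit:
play_rows --pt "0 0 -0.004" --pt "0 0 -0.004" --pt "0 0 -0.003" --pt "0 0 0" --turn '[0,0,0,0]'

```text
time: 11.1
tool_pos: [0.4937, 0.1743, 0.0791]
tool_rot: [-0.0, 0.958, 0.286, -0.0]
contact_force: [0.6, 0.2, -0.0]
gripper_width: 0.692
grasp_force: 64.8
```

Emit:
play_rows --pt "0 0 -0.003" --pt "0 0 -0.002" --pt "0 0 -0.002" --pt "0 0 0" --turn '[0,0,0,0]'

```text
time: 11.6
tool_pos: [0.4941, 0.1744, 0.0726]
tool_rot: [0.0, 0.958, 0.286, -0.0]
contact_force: [-1.3, -0.5, 0.6]
gripper_width: 0.695
grasp_force: 64.9
```

Emit:
play_rows --pt "0 0 -0.002" --pt "0 0 -0.001" --pt "0 0 0" --turn '[0,0,0]'

```text
time: 11.98
tool_pos: [0.4942, 0.1745, 0.0698]
tool_rot: [-0.0, 0.958, 0.286, 0.0]
contact_force: [-0.2, -1.3, 1.0]
gripper_width: 0.695
grasp_force: 64.9
```

Emit:
play_rows --pt "0 0 -0.002" --pt "0 0 -0.002" --pt "0 0 0" --turn '[0,0,0]'

```text
time: 12.35
tool_pos: [0.4944, 0.1745, 0.0658]
tool_rot: [-0.0, 0.958, 0.285, 0.0]
contact_force: [-2.5, -0.4, 3.3]
gripper_width: 0.693
grasp_force: 64.7
```

Emit:
play_rows --pt "0 0 -0.002" --pt "0 0 -0.002" --pt "0 0 0" --turn '[0,0,0]'

```text
time: 12.72
tool_pos: [0.4944, 0.1745, 0.0617]
tool_rot: [-0.0, 0.958, 0.286, 0.0]
contact_force: [-1.0, -0.2, 4.4]
gripper_width: 0.696
grasp_force: 64.4
```

Emit:
play_rows --pt "0.004 0.0026 -0.002" --pt "0.004 0.0026 -0.002" --pt "0.004 0.0026 -0.002" --pt "0.004 0.0026 -0.002" --pt "0 0 0" --turn '[0,0,0,0,0]'

```text
time: 13.35
tool_pos: [0.5105, 0.1851, 0.0535]
tool_rot: [-0.0, 0.958, 0.286, 0.0]
contact_force: [-1.3, -0.9, 2.4]
gripper_width: 0.693
grasp_force: 63.7
```

Emit:
play_rows --pt "0.0045 0.003 -0.001" --pt "0.0045 0.003 -0.001" --pt "0.0045 0.003 -0.001" --pt "0.0045 0.003 0" --pt "0 0 0" --turn '[0,0,0,0,0]'

```text
time: 13.98
tool_pos: [0.5288, 0.1973, 0.0508]
tool_rot: [-0.0, 0.958, 0.286, 0.001]
contact_force: [-0.5, 0.2, 2.7]
gripper_width: 0.691
grasp_force: 63.8
```

```bash
python3 m2.py | grep -v "344\|363"
```

```text
13.975 [0.5288 0.1973 0.0508] 33.19 [-0.5  0.2  2.7]
side board 0.59 [177. 264.] 4568 [[256.0, 297.0], [134.0, 280.0], [135.0, 230.0], [231.0, 247.0]]
side long_sample_mid 0.94 [362. 221.] 728 [[389.0, 230.0], [336.0, 224.0], [339.0, 211.0], [388.0, 219.0]]
side long_sample_mid 0.93 [216. 263.] 1101 [[260.0, 279.0], [192.0, 269.0], [188.0, 250.0], [254.0, 261.0]]
top board 0.92 [147. 171.] 3666 [[212.0, 207.0], [160.0, 241.0], [102.0, 164.0], [157.0, 127.0]]
top long_sample_mid 0.78 [342. 289.] 1375 [[356.0, 315.0], [334.0, 317.0], [327.0, 261.0], [349.0, 260.0]]
top long_sample_mid 0.65 [166. 180.] 183 [[201.0, 223.0], [179.0, 232.0], [151.0, 185.0], [167.0, 175.0]]
```

```bash
python3 - <<'E'
import cv2,numpy as np
a=cv2.imread("pics/m2_side.png")[215:315,120:280];b=cv2.imread("pics/m2_top.png")[120:260,90:250]
f=lambda x:cv2.resize(x,(400,int(400*x.shape[0]/x.shape[1])),interpolation=cv2.INTER_CUBIC)
a,b=f(a),f(b);a=cv2.copyMakeBorder(a,0,b.shape[0]-a.shape[0],0,0,0);cv2.imwrite("pics/c8.png",np.hstack([a,b]))
E
```

```text
(no output)
```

View pics/c8.png

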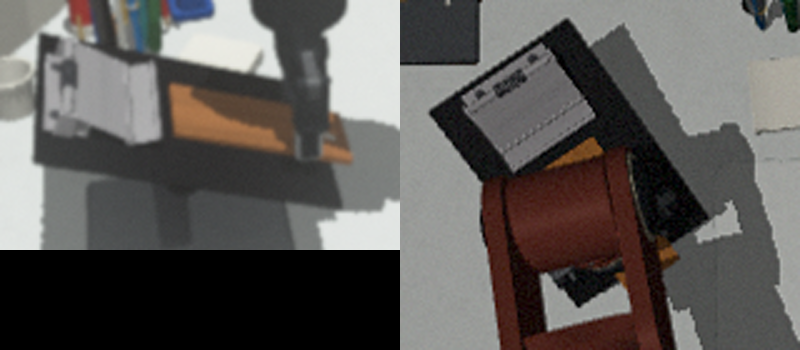

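The side view shows the sample nearly flat on the board, with its end just below the clip's rim. It looks shifted towards -y (top view, sample end near (575,152), clip mouth centre near (553,146)). I'll measure the offset in the board frame.

```bash
cat > bf.py <<'E'
from smp import *
Sp=np.array([.6706,.2907,.153]);A=boardR(np.radians(33.2),np.radians(22))
def onb(n,p,z):
    o,d=ray(n,p);o=A.T@(o-Sp);d=A.T@d;return (o+d*(z-o[2])/d[2])*1000
E
python3 - <<'E'
from bf import *
for n in("side","top"):
    im=grab_frame(n).astype(int)
    print(n,"board corners",[onb(n,q,0).round(0)[:2].tolist() for q in quad(trace(n,"board")[0]["region"])])
    print(" clip",[onb(n,q,12).round(0)[:2].tolist() for q in quad(trace(n,"clip")[0]["region"])])
    w=((im[:,:,0]-im[:,:,2]>22)&(im[:,:,0]>1.25*im[:,:,2]))
    if n=="top":w[170:,:]&= im[170:,:,0]-im[170:,:,2]>0
    ys,xs=np.nonzero(w);P=[(onb(n,(x,y),6)[:2],x,y) for y,x in zip(ys,xs) if 100<x<290 and 115<y<310]
    P=[p for p in P if -230<p[0][0]<-40 and abs(p[0][1])<75]
    Q=np.array([p[0] for p in P])
    for lo in range(-220,-40,15):
        k=Q[(Q[:,0]>=lo)&(Q[:,0]<lo+15)]
        if len(k):print("  s",lo,len(k),"y",k[:,1].min().round(0),k[:,1].max().round(0))
    print("  max x",Q[:,0].max())
E
```

```text
side board corners [[-203.0, 77.0], [34.0, 79.0], [37.0, -77.0], [-176.0, -81.0]]
 clip [[4486.0, 15308.0], [2951.0, 15531.0], [2890.0, 17363.0], [4467.0, 17289.0]]Traceback (most recent call last):
  File "<stdin>", line 12, in <module>
IndexError: too many indices for array: array is 1-dimensional, but 2 were indexed
```

```bash
cat > lat.py <<'E'
from bf import *
for n in("side","top"):
    im=grab_frame(n).astype(int)
    print(n,"board",[onb(n,q,0).round(0)[:2].tolist() for q in quad(trace(n,"board")[0]["region"])])
    r=trace(n,"clip")
    if r:print(" clip",round(r[0]["p"],2),[onb(n,q,.015).round(0)[:2].tolist() for q in quad(r[0]["region"])])
    w=((im[:,:,0]-im[:,:,2]>25)&(im[:,:,0]>1.3*im[:,:,2])&(im[:,:,1]>1.15*im[:,:,2]))
    ys,xs=np.nonzero(w);Q=np.array([onb(n,(x,y),.006)[:2] for y,x in zip(ys,xs) if 100<x<290 and 115<y<310])
    Q=Q[(Q[:,0]>-235)&(Q[:,0]<-15)&(abs(Q[:,1])<75)]
    for lo in range(-230,-15,20):
        k=Q[(Q[:,0]>=lo)&(Q[:,0]<lo+20)]
        if len(k)>5:print("  s",lo,len(k),"y",np.percentile(k[:,1],[0,3,97,100]).round(0))
st=state();print("max s",Q[:,0].max(),st["time"],"tool in board",((A.T@(np.array(st["tool_pos"])+[0,0,.046]-Sp))*1000).round(1))
E
python3 lat.py
```

```text
side board [[-201.0, 75.0], [31.0, 78.0], [37.0, -77.0], [-174.0, -80.0]]
 clip 0.57 [[-52.0, 45.0], [17.0, 34.0], [20.0, -48.0], [-51.0, -48.0]]
  s -230 84 y [-39. -35.  25.  27.]
  s -210 52 y [-16.  -6.  27.  28.]
  s -190 21 y [-37. -37.  -2.   0.]
  s -170 175 y [-38. -36.  27.  28.]
  s -150 183 y [-38. -36.  27.  29.]
  s -130 191 y [-38. -36.  28.  30.]
  s -110 196 y [-38. -35.  28.  30.]
  s -90 208 y [-41. -38.  28.  30.]
  s -70 24 y [-34. -32.  28.  29.]
top board [[-200.0, -76.0], [-197.0, 79.0], [39.0, 77.0], [37.0, -78.0]]
 clip 0.83 [[-51.0, -45.0], [-53.0, 46.0], [21.0, 43.0], [19.0, -43.0]]
  s -230 103 y [-32. -29.  71.  74.]
  s -210 128 y [-32. -30.  29.  32.]
  s -190 103 y [-28. -13.  39.  48.]
  s -170 203 y [-21. -18.  62.  72.]
  s -150 279 y [-29. -25.  72.  75.]
  s -130 294 y [-38. -34.  72.  75.]
  s -110 310 y [-50. -42.  72.  75.]
  s -90 294 y [-38. -30.  71.  75.]
  s -70 79 y [-32. -27.  74.  75.]
max s -47.3357054649534 14.725 tool in board [-179.3   -0.6   11.7]
```

The board frame agrees in both views: the clip is centred within 1 mm, the sample is about 1–3 mm towards -y, and its plain end is at s≈-69 mm. I'll shift slightly to +y and advance up the slope.

Emit:
play_rows --pt "0.0023 0.0033 0.001" --pt "0.0031 0.002 0.001" --pt "0.0031 0.002 0.001" --pt "0.0031 0.002 0.0015" --pt "0 0 0" --turn '[0,0,0,0,0]'

```text
time: 15.35
tool_pos: [0.5403, 0.2065, 0.0554]
tool_rot: [-0.0, 0.958, 0.286, 0.001]
contact_force: [-0.8, -0.5, 2.5]
gripper_width: 0.689
grasp_force: 63.8
```

Emit:
play_rows --pt "0.0031 0.002 0.0015" --pt "0.0031 0.002 0.0015" --pt "0.0023 0.0015 0.0011" --pt "0.0023 0.0015 0.0011" --pt "0 0 0" --turn '[0,0,0,0,0]'

```text
time: 15.98
tool_pos: [0.5479, 0.2116, 0.059]
tool_rot: [0.001, 0.958, 0.286, -0.004]
contact_force: [-7.6, -5.9, 3.5]
gripper_width: 0.69
grasp_force: 65.1
```

Emit:
play_rows --pt "0.0023 0.0015 0.001" --pt "0.0016 0.001 0.0007" --pt "0 0 0" --turn '[0,0,0]'

```text
time: 16.35
tool_pos: [0.5499, 0.2131, 0.0601]
tool_rot: [0.001, 0.958, 0.286, -0.006]
contact_force: [-13.7, -8.5, 6.7]
gripper_width: 0.693
grasp_force: 65.6
```

Emit:
play_rows --pt "0.0016 0.001 0.0007" --pt "0.0016 0.001 0.0007" --pt "0 0 0" --turn '[0,0,0]'

```text
time: 16.73
tool_pos: [0.5519, 0.2145, 0.0611]
tool_rot: [0.002, 0.958, 0.286, -0.008]
contact_force: [-17.3, -11.2, 7.0]
gripper_width: 0.691
grasp_force: 66.0
```

```bash
python3 lat.py
```

```text
side board [[-200.0, 78.0], [34.0, 79.0], [37.0, -81.0], [-200.0, -81.0]]
 clip 0.96 [[-54.0, 41.0], [17.0, 37.0], [20.0, -48.0], [-51.0, -51.0]]
  s -190 150 y [-39. -35.  31.  33.]
  s -170 33 y [ 4.  4. 33. 33.]
  s -150 67 y [-33. -32.  28.  29.]
  s -130 190 y [-35. -33.  30.  32.]
  s -110 194 y [-35. -32.  30.  32.]
  s -90 199 y [-35. -32.  31.  32.]
  s -70 99 y [-34. -32.  30.  32.]
top board [[-200.0, -80.0], [-168.0, 80.0], [37.0, 78.0], [37.0, -78.0]]
 clip 0.85 [[-32.0, -47.0], [-18.0, 38.0], [17.0, 46.0], [23.0, -43.0]]
  s -230 99 y [26. 29. 73. 75.]
  s -210 144 y [18. 22. 73. 75.]
  s -190 179 y [-31. -29.  73.  74.]
  s -170 122 y [-31. -29.  30.  33.]
  s -150 95 y [-8. -5. 43. 48.]
  s -130 169 y [-17. -12.  58.  70.]
  s -110 252 y [-25. -20.  71.  74.]
  s -90 285 y [-34. -29.  70.  74.]
  s -70 307 y [-44. -37.  72.  75.]
  s -50 253 y [-46. -39.  72.  75.]
  s -30 76 y [20. 24. 73. 75.]
max s -15.194261603447973 17.025 tool in board [-148.     1.2   10.3]
```

Emit:
play_rows --pt "0 0 0.002" --pt "0 0 0.002" --pt "0 0 0" --turn '[0,0,0]'

```text
time: 17.4
tool_pos: [0.5525, 0.2152, 0.0637]
tool_rot: [0.001, 0.958, 0.286, -0.007]
contact_force: [-10.1, -6.6, -1.3]
gripper_width: 0.693
grasp_force: 65.2
```

Emit:
play_rows --pt "0.0023 0.0015 0.0012" --pt "0.0023 0.0015 0.0012" --pt "0 0 0" --turn '[0,0,0]'

```text
time: 17.77
tool_pos: [0.5597, 0.2196, 0.0677]
tool_rot: [0.0, 0.958, 0.286, -0.003]
contact_force: [-6.0, -3.7, -0.4]
gripper_width: 0.692
grasp_force: 65.7
```

Emit:
play_rows --pt "0.0023 0.0015 0.0012" --pt "0.0023 0.0015 0.0012" --pt "0 0 0" --turn '[0,0,0]'

```text
time: 18.15
tool_pos: [0.5646, 0.2228, 0.0702]
tool_rot: [0.0, 0.958, 0.286, -0.003]
contact_force: [-6.2, -3.4, -0.3]
gripper_width: 0.689
grasp_force: 65.8
```

Emit:
play_rows --pt "0.0023 0.0015 0.0011" --pt "0.0023 0.0015 0.0011" --pt "0.0023 0.0015 0.0011" --pt "0.0023 0.0015 0.0011" --pt "0 0 0" --turn '[0,0,0,0,0]'

```text
time: 18.77
tool_pos: [0.5739, 0.2288, 0.0745]
tool_rot: [0.0, 0.958, 0.286, -0.003]
contact_force: [-4.5, -2.3, -1.0]
gripper_width: 0.695
grasp_force: 65.6
```

Emit:
play_rows --pt "0.0015 0.001 0.0007" --pt "0.0015 0.001 0.0007" --pt "0 0 0" --turn '[0,0,0]'

```text
time: 19.15
tool_pos: [0.5767, 0.2308, 0.0758]
tool_rot: [0.0, 0.958, 0.286, -0.003]
contact_force: [-4.3, -2.6, -1.1]
gripper_width: 0.689
grasp_force: 65.5
```

Emit:
play_rows --pt "0.0012 0.0008 0.0006" --pt "0.0012 0.0008 0.0006" --pt "0 0 0" --turn '[0,0,0]'

```text
time: 19.52
tool_pos: [0.5791, 0.2324, 0.077]
tool_rot: [0.0, 0.958, 0.286, -0.003]
contact_force: [-5.2, -2.9, -1.7]
gripper_width: 0.689
grasp_force: 65.5
```

Emit:
play_rows --pt "0.0012 0.0008 0.0006" --pt "0 0 0" --turn '[0,0]'

```text
time: 19.77
tool_pos: [0.5793, 0.2325, 0.0768]
tool_rot: [0.001, 0.958, 0.286, -0.005]
contact_force: [-6.2, -4.7, -2.2]
gripper_width: 0.693
grasp_force: 65.3
```

Emit:
play_rows --pt "0.0012 0.0008 0.0006" --pt "0 0 0" --turn '[0,0]'

```text
time: 20.02
tool_pos: [0.5793, 0.2325, 0.0764]
tool_rot: [0.001, 0.958, 0.286, -0.006]
contact_force: [-7.8, -6.3, -2.9]
gripper_width: 0.693
grasp_force: 65.0
```

Motion has stalled against a rising push, so this is the stop. I release here, with no extra force.

Emit:
play_rows --pt "0 0 0" --pt "0 0 0" --pt "0 0 0" --pt "0 0 0" --turn '[0,0,0,0]' --hand 0.0854

```text
time: 20.52
tool_pos: [0.5842, 0.235, 0.0809]
tool_rot: [-0.0, 0.958, 0.286, 0.001]
contact_force: [0.5, -0.9, -0.6]
gripper_width: 1.0
grasp_force: 0.0
```

Emit:
play_rows --pt "0 0 0.03" --pt "-0.02 -0.013 0.04" --pt "-0.04 -0.026 0.02" --pt "-0.05 -0.033 0" --pt "0 0 0" --turn '[0,0,0,0,0]'

```text
time: 21.15
tool_pos: [0.4705, 0.1615, 0.1694]
tool_rot: [-0.0, 0.959, 0.285, -0.001]
contact_force: [0.4, -0.2, -0.5]
gripper_width: 1.0
grasp_force: 0.0
```

```bash
cat > fin.py <<'E'
from bf import *
for n in("side","top"):
    im=grab_frame(n);cv2.imwrite("pics/f_%s.png"%n,im[:,:,::-1]);im=im.astype(int)
    b=quad(trace(n,"board")[0]["region"]);print(n,"board",[onb(n,q,0).round(0)[:2].tolist() for q in b])
    w=((im[:,:,0]-im[:,:,2]>25)&(im[:,:,0]>1.3*im[:,:,2])&(im[:,:,1]>1.15*im[:,:,2]))
    k,l=cv2.connectedComponents(w.astype(np.uint8))
    p=proj(n,Sp+A@np.array([-.1,0,.006])).astype(int);m=l==l[p[1],p[0]];print(" area",m.sum(),p,l[p[1],p[0]])
    if m.sum()<5000:print(" sample",[onb(n,q,.006).round(1)[:2].tolist() for q in quad(m)])
    for r in trace(n,"long_sample_mid")[:3]:print("  tr",round(r["p"],2),np.round(r["location"]),[onb(n,q,.006).round(0)[:2].tolist() for q in quad(r["region"])])
st=state();print(st["time"],st["tool_pos"])
E
python3 fin.py
```

```text
side board [[-203.0, 74.0], [36.0, 80.0], [35.0, -78.0], [-203.0, -82.0]]
 area 952 [203 262] 349
 sample [[-153.0, 26.9], [-61.6, 31.5], [-61.4, -31.8], [-153.6, -38.4]]
  tr 0.78 [364. 222.] [[-772.0, -379.0], [-728.0, -319.0], [-535.0, -314.0], [-583.0, -382.0]]
  tr 0.59 [205. 265.] [[-151.0, 27.0], [-62.0, 32.0], [-61.0, -32.0], [-148.0, -33.0]]
  tr 0.5 [322. 190.] [[-615.0, -480.0], [-477.0, -420.0], [-487.0, -487.0], [-624.0, -544.0]]
top board [[-200.0, -76.0], [-98.0, 82.0], [37.0, 78.0], [34.0, -79.0]]
 area 21708 [163 192] 66
  tr 0.91 [161. 187.] [[-139.0, -27.0], [-122.0, 29.0], [-57.0, 29.0], [-58.0, -28.0]]
21.45 [0.47496134 0.16327353 0.17087231]
```

Emit:
play_rows --pt "-0.02 -0.055 0.005" --pt "-0.02 -0.055 0.005" --pt "-0.02 -0.055 0.005" --pt "0 -0.05 0" --pt "0 0 0" --pt "0 0 0" --turn '[0,0,0,0,0,0]' --hand 0.03

```text
time: 22.2
tool_pos: [0.4143, -0.0519, 0.1855]
tool_rot: [-0.0, 0.958, 0.285, -0.0]
contact_force: [-0.9, 0.2, -0.1]
gripper_width: 0.351
grasp_force: 0.0
```

```bash
python3 fin.py; python3 - <<'E'
import cv2,numpy as np
a=cv2.imread("pics/f_side.png")[220:310,125:265];b=cv2.imread("pics/f_top.png")[120:250,95:220]
f=lambda x:cv2.resize(x,(400,int(400*x.shape[0]/x.shape[1])),interpolation=cv2.INTER_CUBIC)
a,b=f(a),f(b);a=cv2.copyMakeBorder(a,0,b.shape[0]-a.shape[0],0,0,0);cv2.imwrite("pics/c9.png",np.hstack([a,b]))
E
```

```text
side board [[-201.0, 75.0], [34.0, 79.0], [37.0, -77.0], [-200.0, -81.0]]
 area 945 [203 262] 237
 sample [[-153.0, 26.9], [-61.6, 31.5], [-61.4, -31.8], [-151.3, -37.7]]
  tr 0.96 [364. 225.] [[-741.0, -328.0], [-529.0, -291.0], [-554.0, -354.0], [-775.0, -415.0]]
  tr 0.91 [206. 262.] [[-150.0, 31.0], [-60.0, 32.0], [-62.0, -35.0], [-153.0, -35.0]]
top board [[-200.0, -76.0], [-197.0, 79.0], [35.0, 77.0], [34.0, -79.0]]
 area 998 [163 192] 64
 sample [[-151.8, -27.4], [-150.6, 31.3], [-56.1, 31.4], [-56.4, -29.4]]
  tr 0.87 [164. 191.] [[-148.0, -27.0], [-147.0, 28.0], [-57.0, 29.0], [-56.0, -29.0]]
  tr 0.72 [342. 289.] [[-686.0, -224.0], [-647.0, -179.0], [-512.0, -260.0], [-537.0, -299.0]]
  tr 0.56 [340. 162.] [[-315.0, -468.0], [-309.0, -440.0], [-260.0, -364.0], [-294.0, -436.0]]
22.5 [ 0.41390678 -0.05128532  0.18531448]
```

Both views put the hole end at s≈-151 to -152, square and centred within about 2 mm. But the gap to the low edge is about 48 mm where 52 mm is expected, so it may be a few mm short. I'll push the hole end with two part-open fingertips: touch down on the board behind it first, then go up the slope.

Emit:
play_rows --pt "0.0242 0.0507 0" --pt "0.0242 0.0507 0" --pt "0.0242 0.0507 -0.01" --pt "0.0242 0.0507 -0.02" --pt "0.0242 0.0507 -0.02" --pt "0 0 -0.03" --pt "0 0 -0.02" --pt "0 0 0" --turn '[0,0,0,0,0,0,0,0]' --hand 0.03

```text
time: 23.5
tool_pos: [0.533, 0.2009, 0.0832]
tool_rot: [-0.0, 0.958, 0.286, -0.002]
contact_force: [-0.7, 0.8, 0.7]
gripper_width: 0.353
grasp_force: 0.0
```

Emit:
play_rows --pt "0 0 -0.005" --pt "0 0 -0.005" --pt "0 0 -0.004" --pt "0 0 0" --turn '[0,0,0,0]'

```text
time: 24.0
tool_pos: [0.5346, 0.2011, 0.0713]
tool_rot: [-0.0, 0.958, 0.285, -0.0]
contact_force: [-0.7, 0.3, -0.5]
gripper_width: 0.352
grasp_force: 0.0
```

Emit:
play_rows --pt "0 0 -0.005" --pt "0 0 -0.003" --pt "0 0 -0.002" --pt "0 0 0" --turn '[0,0,0,0]'

```text
time: 24.5
tool_pos: [0.5346, 0.2013, 0.0611]
tool_rot: [-0.0, 0.958, 0.286, -0.0]
contact_force: [-1.3, -1.6, 0.0]
gripper_width: 0.348
grasp_force: 0.0
```

Emit:
play_rows --pt "0 0 -0.0015" --pt "0 0 -0.0015" --pt "0 0 0" --turn '[0,0,0]'

```text
time: 24.88
tool_pos: [0.5347, 0.2013, 0.0583]
tool_rot: [-0.0, 0.958, 0.286, -0.0]
contact_force: [-0.5, -0.3, 0.8]
gripper_width: 0.353
grasp_force: 0.0
```

Emit:
play_rows --pt "0 0 -0.0015" --pt "0 0 -0.001" --pt "0 0 0" --turn '[0,0,0]'

```text
time: 25.25
tool_pos: [0.5349, 0.2013, 0.0563]
tool_rot: [0.0, 0.958, 0.286, 0.0]
contact_force: [-0.4, -0.5, 2.3]
gripper_width: 0.353
grasp_force: 1.3
```

Emit:
play_rows --pt "0 0 -0.001" --pt "0 0 -0.001" --pt "0 0 0" --turn '[0,0,0]'

```text
time: 25.62
tool_pos: [0.535, 0.2014, 0.056]
tool_rot: [0.0, 0.958, 0.286, -0.0]
contact_force: [-6.3, -2.1, 11.6]
gripper_width: 0.348
grasp_force: 6.3
```

The tips touch the board at TCP z≈0.0563. I'll lift about 2.5 mm and push up the slope gently.

Emit:
play_rows --pt "0 0 0.0045" --pt "0.0031 0.002 0.0015" --pt "0.0016 0.001 0.0008" --pt "0 0 0" --turn '[0,0,0,0]'

```text
time: 26.12
tool_pos: [0.5395, 0.2043, 0.0604]
tool_rot: [-0.0, 0.958, 0.286, -0.0]
contact_force: [0.4, 0.7, -0.8]
gripper_width: 0.352
grasp_force: 0.0
```

Emit:
play_rows --pt "0.0012 0.0008 0.0006" --pt "0.0012 0.0008 0.0006" --pt "0 0 0" --turn '[0,0,0]'

```text
time: 26.5
tool_pos: [0.5413, 0.2056, 0.0614]
tool_rot: [0.0, 0.958, 0.286, -0.001]
contact_force: [-0.9, -1.9, -0.3]
gripper_width: 0.35
grasp_force: 1.0
```

Emit:
play_rows --pt "0.0012 0.0008 0.0006" --pt "0.0012 0.0008 0.0006" --pt "0 0 0" --turn '[0,0,0]'

```text
time: 26.88
tool_pos: [0.5413, 0.2058, 0.0615]
tool_rot: [0.001, 0.958, 0.286, -0.004]
contact_force: [-7.7, -5.0, 0.3]
gripper_width: 0.354
grasp_force: 4.7
```

Emit:
play_rows --pt "0.0012 0.0008 0.0006" --pt "0.0012 0.0008 0.0006" --pt "0 0 0" --turn '[0,0,0]'

```text
time: 27.25
tool_pos: [0.5412, 0.2058, 0.0615]
tool_rot: [0.002, 0.958, 0.286, -0.008]
contact_force: [-13.5, -10.4, 1.6]
gripper_width: 0.348
grasp_force: 8.3
```

The position holds while the push rises to 17 N, well above lip friction. Both fingers bear on the end face, so the sample is home and square. I'll back off.

Emit:
play_rows --pt "-0.006 -0.004 -0.002" --pt "-0.01 -0.0065 0.002" --pt "-0.02 -0.013 0.03" --pt "-0.02 -0.013 0.05" --pt "-0.02 -0.055 0.005" --pt "-0.02 -0.055 0" --pt "-0.02 -0.055 0" --pt "0 -0.05 0" --turn '[0,0,0,0,0,0,0,0]'

```text
time: 28.25
tool_pos: [0.4302, -0.0438, 0.1503]
tool_rot: [0.001, 0.958, 0.286, 0.002]
contact_force: [1.0, 0.5, 0.5]
gripper_width: 0.351
grasp_force: 0.0
```

Emit:
play_rows --pt "0 -0.03 0" --pt "0 0 0" --pt "0 0 0" --turn '[0,0,0]'

```text
time: 28.62
tool_pos: [0.4309, -0.0719, 0.1497]
tool_rot: [0.0, 0.958, 0.286, 0.001]
contact_force: [-0.3, -0.0, -0.6]
gripper_width: 0.352
grasp_force: 0.0
```

```bash
python3 fin.py; python3 - <<'E'
import cv2,numpy as np
a=cv2.imread("pics/f_side.png")[220:310,125:265];b=cv2.imread("pics/f_top.png")[120:250,95:220]
f=lambda x:cv2.resize(x,(400,int(400*x.shape[0]/x.shape[1])),interpolation=cv2.INTER_CUBIC)
a,b=f(a),f(b);a=cv2.copyMakeBorder(a,0,b.shape[0]-a.shape[0],0,0,0);cv2.imwrite("pics/c9.png",np.hstack([a,b]))
E
```

```text
side board [[-201.0, 72.0], [32.0, 79.0], [37.0, -77.0], [-200.0, -81.0]]
 area 944 [203 262] 305
 sample [[-153.0, 26.9], [-61.6, 31.5], [-61.4, -31.8], [-151.3, -37.7]]
  tr 0.94 [205. 262.] [[-149.0, 28.0], [-62.0, 32.0], [-62.0, -35.0], [-148.0, -33.0]]
  tr 0.92 [363. 220.] [[-745.0, -335.0], [-529.0, -291.0], [-554.0, -354.0], [-775.0, -415.0]]
top board [[-200.0, -76.0], [-197.0, 79.0], [35.0, 77.0], [34.0, -79.0]]
 area 996 [163 192] 69
 sample [[-149.8, -28.8], [-150.6, 31.3], [-56.1, 31.4], [-56.4, -29.4]]
  tr 0.82 [167. 187.] [[-152.0, -27.0], [-149.0, 30.0], [-55.0, 28.0], [-56.0, -33.0]]
  tr 0.66 [342. 294.] [[-658.0, -179.0], [-547.0, -226.0], [-533.0, -298.0], [-691.0, -235.0]]
28.925 [ 0.43074921 -0.07166212  0.14926867]
```

View pics/c9.png

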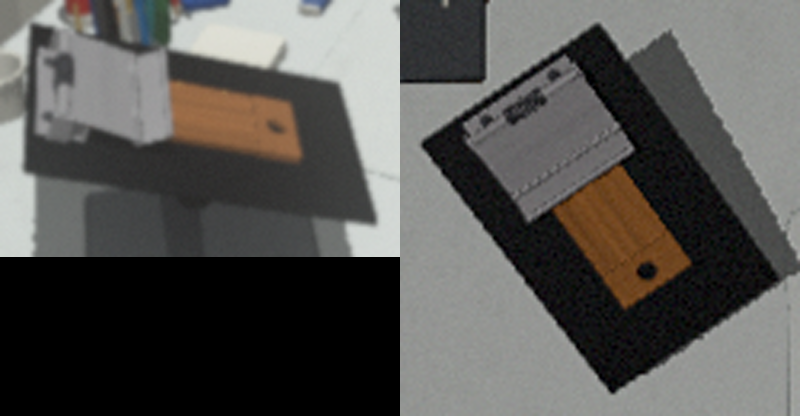

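The final picture shows the sample flat, square and centred under the clip. The hole is at the bottom (top view, (645,270)), and the board's tilt has not changed.

```bash
python3 -c "
from plant import *
print(job_done())"
```

```text
the job is handed in; nothing more can be done
None
```

The job is handed in at about 29 s: the long sample is under the clip and against the stop (the end did not move under a 17 N push), flat, square, centred to about 2 mm and hole down, with the gripper clear; the fingertips probably touched the board's face once on the way up (about 14 N), and I felt for the face once more behind the sample (about 12 N), but its tilt did not change.

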